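# Pack the bench tool tray and close its retaining bar

## Robot

A 6-joint arm with a two-finger parallel gripper is mounted at the origin on the work surface. World frame = base frame: x ahead of the robot, y to its left, z up, the work surface at z = 0. Lengths are in m, angles in degrees, forces in N, time in s.
With the tool pointing down it reaches from about 0.25 to 0.775 m from the base axis. Payload 4 kg.
Tool frame: the origin (TCP) lies between the finger pads; the fingertips stand 17 mm ahead of it and the grasp point (between the pads) lies 2 mm behind it; z points along the fingers, x is the direction in which the jaws open and shut, and the axes are right-handed (so a half turn about z gives the same grasp; the last joint's range is limited). The gripper opens to 94 mm and grips with 3 to 60 N. Pads are 16 mm wide; open, the fingers measure 119 mm over their backs; the gripper's body (75 mm by 177 mm) begins 78 mm behind the grasp point.
Start: joints at [68.348, 4.996, 78.535, -0, 96.463, -5.907], TCP at [0.149, 0.529, 0.223] pointing down, gripper open.
Joint ranges: [-177.83, 177.83], [-43.37, 116.18], [15.69, 146.23], [-61.86, 241.86], [9.47, 152.12], [-147.06, 147.06]. Speed limits (degrees/s): [159.86, 159.86, 180, 180, 180, 180].

## Interface

Orientations are given as [roll, pitch, yaw] about the fixed x, y, z axes, in that order (R = Rz(yaw) Ry(pitch) Rx(roll)).
In Python, from rig import * gives the robot as it stands.
- The arm moves only by the tool carry_out, never from a script. Its argument "motion" is a list of rows, each a list of 7 numbers: the turn, a rotation vector about the tool's x, y, z in degrees, then the shift along the tool's x, y, z in cm, then the closure, from 0 (fully open) to 1 (shut). In form: [[rx, ry, rz, tx, ty, tz, fingers], ...]. A call has 1 to 12 rows; each row is the pose to reach, as a shift and turn from the pose measured when the call began, along the tool's axes at that moment; what a row does not reach only later rows make up. A row lasts 1/8 s, in which the tool goes at most 62.5 mm and 10.7 degrees, less where a joint would pass 70% of its speed; a pose out of reach is approached as far as the arm can. A call with a gripper value outside its range is refused whole. The fingers move at their own pace and stop on an object; "squeeze" is the grip in N (left out, the last holds). Time passes only in rows, so rows that repeat a pose let the fingers close. It gives the time, the measured TCP pose, the force and the opening at its end, in the units of the state.
- state(): the state, without advancing time (a new reading comes with each control period).
- get_image(name): name is "scene" or "side" or "wrist"; returns a dict with "frame" (384x512x3 uint8, red, green, blue), "intrinsics" (3x3 intrinsics, pixels), "rvec" (rotation vector, rad) and "tvec" (3), from world to camera coordinates, as OpenCV has them. Camera axes: x right, y down, z forward; pixel columns grow to the right and rows downward; lengths in m; the calibration is good to about 2 mm. A picture is of the moment at which its call begins. There is no depth.
- finish_job(): hands the job in, once; it reports no verdict.
Trained networks look in a picture, given as the dict that the camera call returned (one of the last four; its "shot" number tells which), for a name from the list of things; names that differ only in an ending like _2 or _b are one class to them, and where a whole thing is asked for, a point or a joint stands for the part that bears it (a point fixed in the world has none). Each returns a list of dicts, best first, with "confidence" (0 to 1); they miss things now and then, are a little off and sometimes report something else, mostly with a low value. They report only what shows in the picture. A call takes as long as a camera call.
- recognise(picture, query): "box" ([left, top, width, height] as shares, 0 to 1, of the picture: columns of its width, rows of its height, round what is visible of it).
- landmark_of(picture, query): "position" ([column, row] as shares, 0 to 1, of the picture: columns of its width, rows of its height: a listed point, or the origin of a listed thing).
The state is a dict: "t": time; "joints": joint angles; "qd": joint speeds; "tau": joint torques, N m; "ee_pos": TCP position; "tcp_rot": TCP orientation; "force": force on the tool from outside, world axes, zero at the start; "ft_torque": the same for the moment, N m; "width": finger opening in m.
Only numpy, scipy, OpenCV 4.12 (cv2) and the standard library are available. Lean on these libraries where they do the work, as an engineer would, in place of code of your own. Each camera call takes 0.05 s, during which the arm holds its last target. There are 200 camera calls.

## Task

Pack the white tool tray: lay the brush, the spatula and the yellow bracket flat in their own pockets (the pocket floor has the tool's colour), with the brush head and the spatula blade in the wide end of theirs. When all three lie flat, swing the tray's retaining bar (the one with the red knob) fully home across the tools. Leave everything else on the bench where it is.

Things in the scene. Friction and masses are not known exactly. Their poses are not given: they have to be found in the camera images.
- tray: white tray fixed to the bench, 220 (x) by 218 mm (y), 4 mm floor, rim 22 mm high, missing along the sides for |x| < 38. Origin: centre of its underside. Three inserts lie on its floor at y = -70, 0, +70 mm, in any order, their x along the tray's x. Their open middles join into one finger trough right across the tray
- insert_brush: fixed insert with blue pocket floor, 210 x 68 mm, for the brush. Channel between grey ribs; open finger trough (no ribs) for |x| < 35. Origin: centre of its underside; the pocket floor is 4 mm above it, the rib tops 18 mm; x along the pocket, z up. Handle channel 28 mm wide at x -96 to -35; wide bay, 54 mm, for the head at x 35 to 96
- insert_spatula: fixed insert with green pocket floor, 210 x 68 mm, for the spatula. Channel between grey ribs; open finger trough (no ribs) for |x| < 35. Origin: centre of its underside; the pocket floor is 4 mm above it, the rib tops 18 mm; x along the pocket, z up. Handle channel 26 mm wide at x -91 to -35; wide bay, 44 mm, for the blade at x 35 to 91
- insert_bracket: fixed insert with yellow pocket floor, 210 x 68 mm, for the bracket. Channel between grey ribs; open finger trough (no ribs) for |x| < 35. Origin: centre of its underside; the pocket floor is 4 mm above it, the rib tops 18 mm; x along the pocket, z up. Pocket 46 mm wide, x -66 to +66
- brush: loose flat bench brush, blue handle, 180 mm long, 90 g, lying flat. Origin: middle of its length, on its underside; +x points to the bristles. Handle 20 mm wide and 18 mm thick for x -90 to 28; steel ferrule and stiff bristle block up to 46 mm wide, 14 mm thick, for x 26 to 90. The origin is a good place to grip across y
- brush_tip (a point): end of the bristles, 90 mm along +x from the brush's origin
- spatula: loose spatula, green handle, dark steel blade, 170 mm long, 100 g, lying flat. Origin: middle of its length, on its underside; +x points to the blade. Handle 18 mm wide and 16 mm thick for x -85 to 30; blade 34 mm wide, 5 mm thick, for x 28 to 85. The origin is a good place to grip across y
- spatula_tip (a point): end of the blade, 85 mm along +x from the spatula's origin
- bracket: loose flat yellow bracket, 120 mm (x) by 36 mm (y), 8 mm thick, 100 g, with dark holes and slots, the same both ways round. Origin: centre of its underside. Gripped across y
- bar (a joint): angle (rad) of the tray's swivel retaining bar about its upright pivot: 0 = home at its stop, straight across the tray's middle over all pockets; grows as it swings out, clockwise from above; about 1.6 = out beside the tray. Light friction (0.6 N at the knob) holds it anywhere. At angle q it points from the pivot along (-sin q, -cos q) in the tray's x, y
- bar_pivot (a point): the bar's pivot axis, at x 0, y +121, z 32 mm of the tray. The aluminium bar is 22 mm wide, 6 mm thick, reaches 242 mm from here, and its underside is 32 mm above the bench: it passes over tools that lie flat
- bar_knob (a point): red upright cylindrical knob on the bar, 22 mm across, 165 mm from the pivot; this point is on its axis, 62 mm above the bench; the knob stands from the bar's top (38 mm) up to 73 mm above the bench
- jar_a: bystander, loose: small white plastic jar, 44 mm across, 75 mm tall; origin at the centre of its underside
- jar_b: bystander, loose: small white plastic jar, 44 mm across, 75 mm tall; origin at the centre of its underside
- beaker: bystander, loose: clear beaker, 68 mm across, 90 mm tall; origin at the centre of its underside
- slide_box: bystander, loose: small cardboard box, 70 x 45 x 30 mm; origin at the centre of its underside
- reagent: bystander, loose: amber bottle with red cap, 64 mm across, 130 mm tall; origin at the centre of its underside

How it is judged (in metres and radians):
On the way:
1. the brush, the spatula and the bracket all lie flat in their own pockets while the bar is still swung out (x of brush in the frame of insert_brush between -0.012 and 0.012 m and y of brush in the frame of insert_brush between -0.01 and 0.01 m and z of brush in the frame of insert_brush below 0.008 m and angle between each of brush, spatula, bracket's own z axis and vertical below 0.08 rad and x of brush_tip in the frame of insert_brush above 0.06 m and y of brush_tip in the frame of insert_brush between -0.012 and 0.012 m and linear speed of each of brush, spatula, bracket below 0.02 m/s and x of spatula in the frame of insert_spatula between -0.012 and 0.012 m and y of spatula in the frame of insert_spatula between -0.01 and 0.01 m and z of spatula in the frame of insert_spatula below 0.008 m and x of spatula_tip in the frame of insert_spatula above 0.06 m and y of spatula_tip in the frame of insert_spatula between -0.012 and 0.012 m and x of bracket in the frame of insert_bracket between -0.012 and 0.012 m and y of bracket in the frame of insert_bracket between -0.01 and 0.01 m and z of bracket in the frame of insert_bracket below 0.008 m and angle between the x axis of bracket and the x axis of insert_bracket, either way round below 0.15 rad and value of joint bar above 1 rad), for 0.2 s.
At the end, for the whole second after the job is handed in: each tool lies flat and still on the floor of its own pocket (origin within 12 mm along and 10 mm across of the pocket's middle, within 4 mm of its floor, tilt under 0.08 rad), brush head and spatula blade in the wide bay (the bracket either way round), and the bar is home (angle under 0.10 rad) (x of brush in the frame of insert_brush between -0.012 and 0.012 m and y of brush in the frame of insert_brush between -0.01 and 0.01 m and z of brush in the frame of insert_brush below 0.008 m and angle between each of brush, spatula, bracket's own z axis and vertical below 0.08 rad and x of brush_tip in the frame of insert_brush above 0.06 m and y of brush_tip in the frame of insert_brush between -0.012 and 0.012 m and linear speed of each of brush, spatula, bracket below 0.02 m/s and x of spatula in the frame of insert_spatula between -0.012 and 0.012 m and y of spatula in the frame of insert_spatula between -0.01 and 0.01 m and z of spatula in the frame of insert_spatula below 0.008 m and x of spatula_tip in the frame of insert_spatula above 0.06 m and y of spatula_tip in the frame of insert_spatula between -0.012 and 0.012 m and x of bracket in the frame of insert_bracket between -0.012 and 0.012 m and y of bracket in the frame of insert_bracket between -0.01 and 0.01 m and z of bracket in the frame of insert_bracket below 0.008 m and angle between the x axis of bracket and the x axis of insert_bracket, either way round below 0.15 rad and value of joint bar below 0.1 rad and velocity of joint bar between -0.05 and 0.05 rad/s); the robot touches nothing.
It fails at once if another loose thing on the bench pushed more than 30 mm from its place (distance of any of jar_a, jar_b, beaker, slide_box, reagent from where it was at the start of the episode above 0.03 m).
It also fails if it takes over 72 s, if anything falls off the work surface, if the arm or the gripper's body presses on something with over 40 N, if the wrist force passes 120 N, or if a joint passes its speed limit or range.

## Working session

There is one attempt and no reset: what is moved stays moved. The work goes in short steps, Python scripts to look and compute and a tool call to move; the robot and the scene stay as the last step left them, time stands still between calls to the robot, and variables do not carry over. Pictures are saved under pics/ and viewed, about 8 in all and at most 12, crops included, and the job is handed in when it is done.

Besides the shell and the picture viewer there is one more tool, called as name([rows], argument=value, ...), one row to a line, values as JSON. carry_out: Moves the arm, as the interface text tells. Its arguments: {"type":"object","properties":{"motion":{"type":"array","items":{"type":"array","items":{"type":"number"}}},"squeeze":{"type":"number"}},"required":["motion"]}

```bash
mkdir -p pics; ls
cat > h.py <<'E'
from rig import *
import numpy as np, cv2
from scipy.spatial.transform import Rotation as R
def ray(p,uv):
    K=np.array(p["intrinsics"]);M=cv2.Rodrigues(np.array(p["rvec"],float))[0];t=np.array(p["tvec"],float).ravel()
    d=M.T@np.linalg.inv(K)@np.array([uv[0],uv[1],1.]);return -M.T@t,d
def atz(p,uv,z):
    c,d=ray(p,uv);return c+d*(z-c[2])/d[2]
def proj(p,X):
    return cv2.projectPoints(np.array(X,float).reshape(-1,1,3),np.array(p["rvec"],float),np.array(p["tvec"],float),np.array(p["intrinsics"],float),None)[0].reshape(-1,2)
def px(q): return np.array(q["position"])*[512,384]
def save(p,n,s=1.5):
    cv2.imwrite("pics/"+n,cv2.resize(p["frame"][:,:,::-1],None,fx=s,fy=s))
E
python3 - <<'E'
from h import *
print(state())
for c in("scene","side"):
    p=get_image(c);save(p,c+"0.png")
    print(c,"cam at",ray(p,(0,0))[0].round(3))
    for n,z in [("tray",0),("insert_brush",.004),("insert_spatula",.004),("insert_bracket",.004),("brush",0),("brush_tip",.007),("spatula",0),("spatula_tip",.003),("bracket",0),("bar_pivot",.032),("bar_knob",.062),("jar_a",0),("beaker",0),("slide_box",0),("reagent",0)]:
        for q in landmark_of(p,n)[:2]:
            u=px(q);print(n,round(q["confidence"],2),u.round(0),atz(p,u,z)[:2].round(3))
E
```

```text
pics
{'t': 0.0, 'joints': array([ 6.83492555e+01,  5.03888899e+00,  7.86235981e+01, -2.08000894e-03,
        9.64621127e+01, -5.90771520e+00]), 'qd': array([-0.00679306, -0.00591404,  0.00379554,  0.07121638, -0.11210051,
       -0.06177357]), 'tau': array([ 7.59980994e-04, -3.40200770e+01, -3.02417922e+01,  7.18299346e-02,
        3.33333551e-02, -1.65142906e-04]), 'ee_pos': array([0.14906104, 0.52888979, 0.22131638]), 'tcp_rot': array([-1.79989232e+02,  1.24150785e-01,  7.42567505e+01]), 'force': array([-0.69919264,  0.32489542, -0.12444619]), 'ft_torque': array([ 0.00515556,  0.0024567 , -0.03379328]), 'width': 0.09367473126324444}
scene cam at [1.418 1.021 0.927]
tray 0.88 [230. 201.] [ 0.567 -0.108]
insert_brush 0.64 [210. 204.] [ 0.638 -0.131]
insert_spatula 0.88 [228. 199.] [ 0.571 -0.115]
insert_spatula 0.57 [236. 155.] [ 0.343 -0.352]
insert_bracket 0.61 [246. 191.] [ 0.49  -0.116]
brush 0.68 [313. 253.] [0.552 0.279]
brush 0.55 [294. 225.] [0.5   0.142]
brush_tip 0.97 [274. 237.] [0.596 0.152]
spatula 0.71 [314. 252.] [0.549 0.279]
spatula_tip 0.57 [298. 267.] [0.636 0.299]
[... 426 characters left out ...]
  1.049]
insert_brush 0.6 [312. 212.] [ 0.641 -0.103]
insert_spatula 0.55 [299. 216.] [ 0.592 -0.1  ]
insert_bracket 0.62 [278. 225.] [ 0.511 -0.107]
brush 0.77 [240. 184.] [0.497 0.138]
spatula 0.57 [238. 158.] [0.553 0.282]
spatula 0.45 [180. 168.] [0.339 0.323]
spatula_tip 0.61 [254. 150.] [0.628 0.298]
bracket 0.79 [214. 144.] [0.512 0.407]
bracket 0.5 [282. 159.] [0.701 0.203]
bar_pivot 0.97 [261. 224.] [ 0.451 -0.108]
bar_pivot 0.18 [179. 168.] [0.324 0.279]
bar_knob 0.7 [274. 250.] [ 0.42  -0.248]
jar_a 0.66 [296. 175.] [0.696 0.095]
jar_a 0.66 [279. 158.] [0.693 0.216]
beaker 0.7 [188. 177.] [0.344 0.255]
slide_box 0.68 [182. 166.] [0.35  0.329]
reagent 0.87 [374. 279.] [ 0.65 -0.42]
```

View pics/scene0.png

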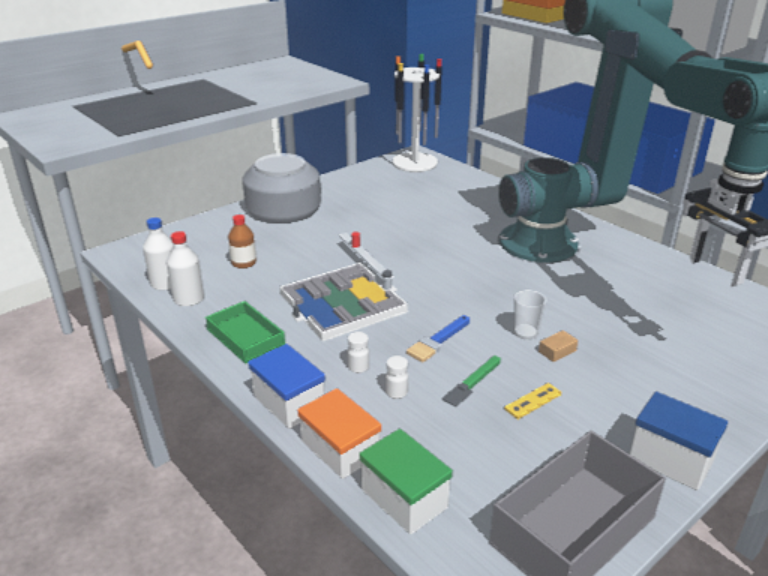

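View pics/side0.png

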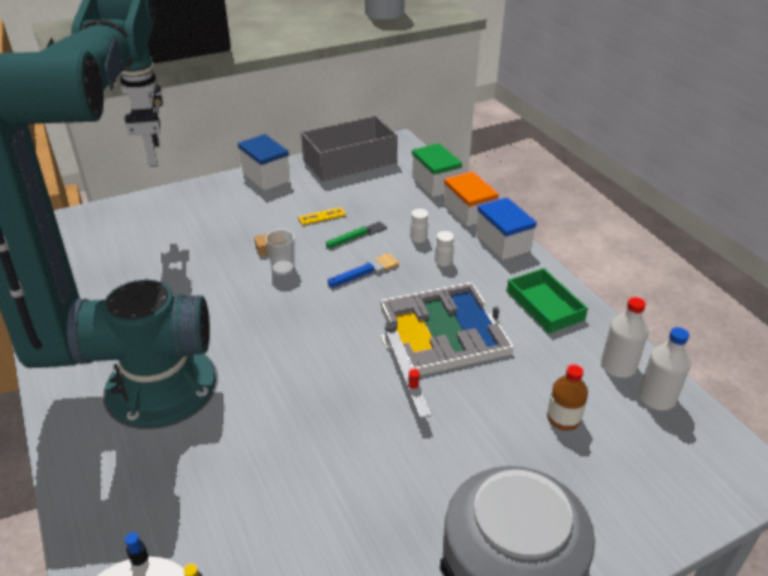

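The scene shows the tray near (0.57,-0.11), turned about 90° so its x runs along world +y and the pivot is on the robot side. The bar points out to -y. The brush, spatula and bracket lie at y≈0.14, 0.28 and 0.40 and point roughly along +x. Next I'll move above the tools for a wrist look.

```bash
cat >> h.py <<'E'
def row(x,y,z,yaw):
    s=state();r0=R.from_euler("xyz",s["tcp_rot"],degrees=True);r1=R.from_euler("xyz",[180,0,yaw],degrees=True)
    rv=(r0.inv()*r1).as_rotvec(degrees=True);d=r0.inv().apply(np.array([x,y,z])-s["ee_pos"])*100
    print("row",rv.round(1).tolist(),d.round(2).tolist(),"rows",max(np.abs(d).max()/6.25,np.linalg.norm(rv)/10.7).round(1))
E
python3 -c "
from h import *
row(0.50,0.22,0.36,-80)"
```

```text
row [-0.0, -0.0, 154.3] [-20.26, 42.15, -13.75] rows 14.4
```

carry_out([
  [0,0,154.3,-20.3,42.1,-13.7,0],
  [0,0,154.3,-20.3,42.1,-13.7,0],
  [0,0,154.3,-20.3,42.1,-13.7,0],
  [0,0,154.3,-20.3,42.1,-13.7,0],
  [0,0,154.3,-20.3,42.1,-13.7,0],
  [0,0,154.3,-20.3,42.1,-13.7,0],
  [0,0,154.3,-20.3,42.1,-13.7,0],
  [0,0,154.3,-20.3,42.1,-13.7,0],
  [0,0,154.3,-20.3,42.1,-13.7,0],
  [0,0,154.3,-20.3,42.1,-13.7,0],
  [0,0,154.3,-20.3,42.1,-13.7,0],
  [0,0,154.3,-20.3,42.1,-13.7,0],
])

```text
t: 3.1
ee_pos: [0.4995, 0.2197, 0.3595]
tcp_rot: [-180.0, 0.0, -55.0]
force: [0.0, -0.1, -0.5]
width: 0.0937
```

carry_out([
  [0,0,26,0,0,0,0],
  [0,0,26,0,0,0,0],
  [0,0,26,0,0,0,0],
  [0,0,26,0,0,0,0],
])

```text
t: 3.6
ee_pos: [0.4994, 0.2197, 0.3595]
tcp_rot: [-180.0, 0.0, -81.0]
force: [-0.8, -0.5, -0.4]
width: 0.094
```

Run:
```python
from h import *
s=state();print(s["ee_pos"],s["tcp_rot"],s["joints"].round(0))
p=get_image("wrist");save(p,"w0.png")
print("cam",ray(p,(0,0))[0].round(3),atz(p,(0,0),0),atz(p,(512,384),0))
for n,z in [("brush",0),("brush_tip",.007),("spatula",0),("spatula_tip",.003),("bracket",0),("jar_a",0)]:
    for q in landmark_of(p,n)[:2]:
        u=px(q);print(n,round(q["confidence"],2),u.round(0),atz(p,u,z)[:2].round(3))
```

```text
[0.49944908 0.21965305 0.35949889] [-1.79999174e+02  6.02948177e-03 -8.09672921e+01] [ 18.   5.  63.   0. 112.  99.]
cam [0.567 0.231 0.521] [0.66284675 0.62207874 0.        ] [ 0.13212924 -0.34517281  0.        ]
brush 0.81 [300. 161.] [0.5   0.147]
brush_tip 0.88 [304. 101.] [0.592 0.158]
spatula 0.82 [219. 113.] [0.554 0.287]
spatula_tip 0.6 [216.  50.] [0.644 0.303]
spatula_tip 0.27 [447. 208.] [ 0.459 -0.112]
bracket 0.74 [139. 128.] [0.511 0.409]
jar_a 0.96 [355.  33.] [0.7   0.102]
jar_a 0.64 [281.  23.] [0.697 0.213]
```

View pics/w0.png

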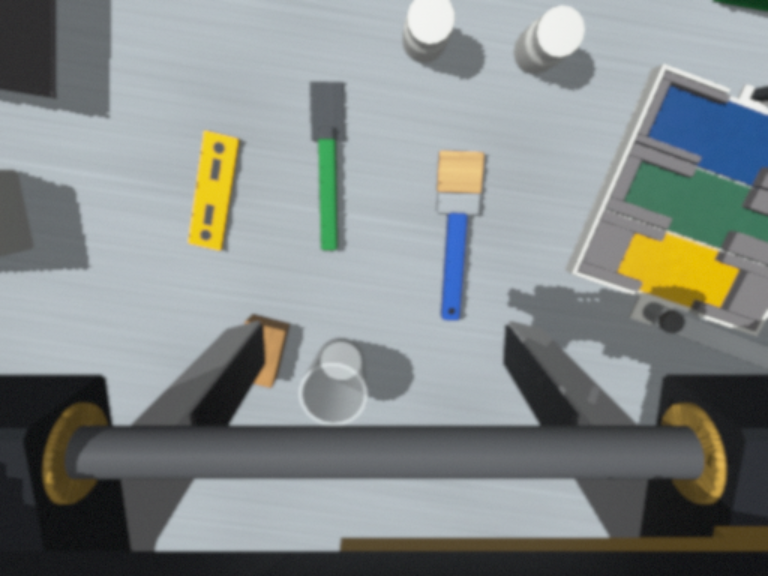

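The wrist view shows the bracket at (213,190), the spatula handle at (328,195), the brush handle at (455,265) and both jars above them. At the right edge the pockets run yellow, green, blue outwards. Next: segment for tool axes, and plan a view of the tray.

```bash
cat >> h.py <<'E'
def seg(p,lo,hi,amin=150):
    h=cv2.cvtColor(p["frame"],cv2.COLOR_RGB2HSV);m=cv2.inRange(h,np.array(lo),np.array(hi))
    n,l,st,c=cv2.connectedComponentsWithStats(m);out=[]
    for i in range(1,n):
        if st[i,4]>=amin: out.append(((l==i).astype(np.uint8),c[i],st[i]))
    return out
def rect(p,m,z):
    ys,xs=np.nonzero(m);P=np.array([atz(p,(x,y),z)[:2] for x,y in zip(xs,ys)],np.float32)
    r=cv2.minAreaRect(P*1000);c=np.array(r[0])/1000;b=cv2.boxPoints(r);e=[b[1]-b[0],b[2]-b[1]];e=sorted(e,key=np.linalg.norm)
    return c.round(4),[round(float(np.linalg.norm(v))) for v in e],round(float(np.degrees(np.arctan2(e[1][1],e[1][0]))),1)
E
python3 - <<'E'
from h import *
p=get_image("wrist")
for n,lo,hi,z in [("blue",(105,120,60),(125,255,255),.018),("green",(55,120,50),(80,255,255),.016),("yellow",(20,150,120),(30,255,255),.008),("bristle",(10,60,150),(20,160,255),.014),("dark",(0,0,40),(180,110,100),.005)]:
    for m,c,st in seg(p,lo,hi): 
        if st[1]<220 and st[4]<4000: print(n,c.round(),st.tolist(),rect(p,m,z))
row(0.50,-0.12,0.36,-81)
E
```

```text
blue [476.  89.] [433, 58, 79, 65, 3137] (array([ 0.6478, -0.0911]), [65, 127], 80.5)
blue [302. 177.] [295, 142, 17, 71, 864] (array([0.4751, 0.1407]), [20, 114], 6.9)
green [218. 128.] [213, 93, 11, 73, 728] (array([0.5289, 0.2831]), [15, 110], 7.6)
yellow [142. 127.] [126, 88, 33, 78, 1492] (array([0.5128, 0.4022]), [35, 117], -4.4)
yellow [452. 180.] [412, 156, 81, 48, 2548] (array([ 0.508 , -0.1023]), [65, 125], 81.2)
bristle [307. 114.] [291, 100, 32, 29, 827] (array([0.5733, 0.1521]), [41, 46], -83.6)
bristle [180. 237.] [170, 218, 20, 40, 401] (array([0.3405, 0.3246]), [22, 71], -3.3)
dark [19. 31.] [0, 0, 39, 67, 2435] (array([0.6247, 0.5924]), [56, 92], -0.1)
dark [503. 128.] [495, 112, 17, 32, 176] (array([ 0.5995, -0.1592]), [25, 50], 19.6)
dark [  9. 144.] [0, 114, 23, 57, 968] (array([0.4545, 0.6069]), [35, 91], -1.7)
dark [443. 212.] [429, 202, 28, 21, 373] (array([ 0.4539, -0.1048]), [27, 51], 66.6)
row [-0.0, 0.0, -0.0] [33.56, 5.25, -0.05] rows 5.4
```

carry_out([
  [0,0,0,33.5,5.2,0,0],
  [0,0,0,33.5,5.2,0,0],
  [0,0,0,33.5,5.2,0,0],
  [0,0,0,33.5,5.2,0,0],
  [0,0,0,33.5,5.2,0,0],
  [0,0,0,33.5,5.2,0,0],
  [0,0,0,33.5,5.2,0,0],
])

```text
t: 4.88
ee_pos: [0.5002, -0.1211, 0.359]
tcp_rot: [180.0, 0.0, -81.2]
force: [-0.1, 0.8, 0.3]
width: 0.0937
```

Run:
```python
from h import *
s=state();print(s["ee_pos"],s["tcp_rot"])
p=get_image("wrist");save(p,"w1.png")
for n,z in [("tray",0),("insert_brush",.004),("insert_spatula",.004),("insert_bracket",.004),("bar_pivot",.032),("bar_knob",.062)]:
    for q in landmark_of(p,n)[:2]:
        u=px(q);print(n,round(q["confidence"],2),u.round(0),atz(p,u,z)[:2].round(3))
for n,lo,hi,z in [("blue",(105,120,60),(125,255,255),.008),("green",(55,60,50),(85,255,255),.008),("yellow",(20,150,120),(30,255,255),.008),("red",(0,150,100),(5,255,255),.073)]:
    for m,c,st in seg(p,lo,hi,80): 
        if st[1]<240: print(n,c.round(),st.tolist(),rect(p,m,z))
```

```text
[ 0.50022978 -0.12114483  0.35895762] [ 1.79953088e+02  3.13673897e-02 -8.12139901e+01]
insert_brush 0.76 [270.  60.] [ 0.644 -0.121]
insert_spatula 0.75 [258. 104.] [ 0.577 -0.112]
insert_bracket 0.84 [242. 144.] [ 0.513 -0.097]
bar_pivot 0.65 [233. 178.] [ 0.462 -0.092]
bar_knob 0.78 [333. 222.] [ 0.425 -0.25 ]
blue [263.  54.] [206, 18, 128, 69, 4442] (array([ 0.6462, -0.1217]), [65, 191], 80.6)
blue [ 90. 144.] [80, 108, 21, 75, 1122] (array([0.4733, 0.1401]), [24, 117], 6.9)
green [  4. 109.] [0, 62, 13, 73, 493] (array([0.5244, 0.2698]), [18, 108], -1.9)
green [251. 101.] [197, 71, 118, 60, 3642] (array([ 0.578 , -0.1102]), [66, 182], 80.6)
yellow [242. 146.] [200, 121, 86, 52, 2894] (array([ 0.5093, -0.0989]), [65, 131], 80.6)
red [332. 221.] [326, 213, 11, 17, 142] (array([ 0.4285, -0.2436]), [15, 25], 12.1)
```

View pics/w1.png

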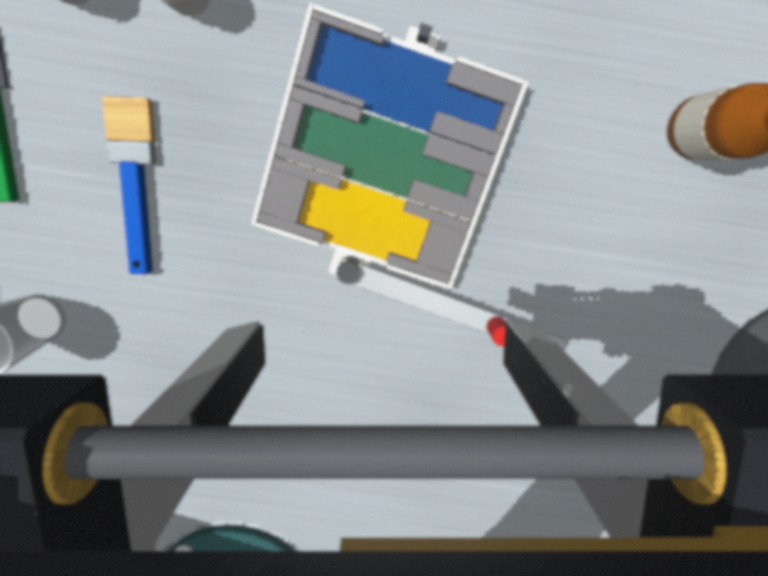

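```bash
python3 -c "
from h import *
row(0.505,0.144,0.12,-83.1)"
```

```text
row [-0.0, 0.0, 2.2] [-25.82, -4.57, 23.97] rows 4.1
```

carry_out([
  [0,0,2,-25.8,-4.6,24,0],
  [0,0,2,-25.8,-4.6,24,0],
  [0,0,2,-25.8,-4.6,24,0],
  [0,0,2,-25.8,-4.6,24,0],
  [0,0,2,-25.8,-4.6,24,0],
  [0,0,2,-25.8,-4.6,24,0],
  [0,0,2,-25.8,-4.6,24,0],
])

```text
t: 6.1
ee_pos: [0.5026, 0.146, 0.1166]
tcp_rot: [179.7, 0.0, -82.6]
force: [0.2, -0.3, -0.5]
width: 0.0938
```

Run:
```python
from h import *
p=get_image("wrist");save(p,"w2.png")
for m,c,st in seg(p,(105,120,60),(125,255,255)): print(c.round(),st.tolist(),rect(p,m,.018))
for m,c,st in seg(p,(10,60,150),(20,160,255)): print(c.round(),st.tolist(),rect(p,m,.014))
row(.505,.144,.02,-83.1)
```

```text
[259. 220.] [248, 159, 24, 126, 2737] (array([0.4764, 0.1399]), [19, 113], 7.0)
[261. 108.] [232, 79, 58, 54, 1963] (array([0.5736, 0.1518]), [41, 45], -83.1)
row [0.1, -0.0, 0.4] [0.09, -0.09, 9.88] rows 1.6
```

carry_out([
  [0,0,0,0.1,-0.1,4,0],
  [0,0,0,0.1,-0.1,7,0],
  [0,0,0,0.1,-0.1,9,0],
  [0,0,0,0.1,-0.1,9.9,0],
  [0,0,0,0.1,-0.1,9.9,1],
  [0,0,0,0.1,-0.1,9.9,1],
  [0,0,0,0.1,-0.1,9.9,1],
  [0,0,0,0.1,-0.1,9.9,1],
  [0,0,0,0.1,-0.1,9.9,1],
  [0,0,0,0.1,-0.1,9.9,1],
], squeeze=25)

```text
t: 7.4
ee_pos: [0.5051, 0.144, 0.0198]
tcp_rot: [179.9, -0.0, -82.7]
force: [-0.9, -0.8, -0.0]
width: 0.0378
```

Run:
```python
from h import *
s=state();print(s)
row(.646,-.122,.14,-9.4)
row(.505,.144,.14,-83.1)
```

```text
{'t': 7.4, 'joints': array([ 9.73984921e+00,  9.50182063e+00,  9.74427571e+01, -3.13524769e-02,
        7.31734396e+01,  9.24536392e+01]), 'qd': array([ 0.05382516,  0.09405594,  0.13183749,  0.04420987,  0.02894778,
       -0.06355538]), 'tau': array([-1.74804023e-03, -3.39601421e+01, -2.68540943e+01,  9.61664045e-03,
       -6.74375030e-02,  6.67574454e-05]), 'ee_pos': array([0.50511431, 0.14395284, 0.01981233]), 'tcp_rot': array([ 1.79883372e+02, -3.50164146e-02, -8.27046477e+01]), 'force': array([-0.86039689, -0.79951668, -0.02753717]), 'ft_torque': array([-0.05628048,  0.19712251, -0.05731105]), 'width': 0.0377841908373468}
row [0.1, 0.0, -73.3] [28.18, -10.57, -12.02] rows 6.9
row [0.1, -0.0, 0.4] [0.0, 0.04, -12.02] rows 1.9
```

Still closing; wait, then lift and carry.

carry_out([
  [0,0,0,0,0,0,1],
  [0,0,0,0,0,0,1],
  [0,0,0,0,0,0,1],
  [0,0,0,0,0,0,1],
  [0,0,0,0,0,-6,1],
  [0,0,0,0,0,-12,1],
  [0,0,0,0,0,-12,1],
])

```text
t: 8.28
ee_pos: [0.5091, 0.1447, 0.1463]
tcp_rot: [-179.4, -0.0, -82.7]
force: [-0.4, 0.2, -1.6]
width: 0.0194
```

Run:
```python
from h import *
print(state()["width"],state()["ee_pos"])
row(.646,-.122,.14,-9.4)
```

```text
0.019395120325950584 [0.50906657 0.1447377  0.14634403]
row [-0.5, -0.4, -73.3] [28.2, -10.19, 0.75] rows 6.9
```

carry_out([
  [-0.5,-0.4,-73.3,28.2,-10.2,0.7,1],
  [-0.5,-0.4,-73.3,28.2,-10.2,0.7,1],
  [-0.5,-0.4,-73.3,28.2,-10.2,0.7,1],
  [-0.5,-0.4,-73.3,28.2,-10.2,0.7,1],
  [-0.5,-0.4,-73.3,28.2,-10.2,0.7,1],
  [-0.5,-0.4,-73.3,28.2,-10.2,0.7,1],
  [-0.5,-0.4,-73.3,28.2,-10.2,0.7,1],
  [-0.5,-0.4,-73.3,28.2,-10.2,0.7,1],
  [-0.5,-0.4,-73.3,28.2,-10.2,0.7,1],
  [-0.5,-0.4,-73.3,28.2,-10.2,0.7,1],
])

```text
t: 9.52
ee_pos: [0.646, -0.1217, 0.1401]
tcp_rot: [-180.0, 0.0, -9.5]
force: [0.1, 0.9, -1.1]
width: 0.0197
```

Run:
```python
from h import *
p=get_image("wrist");save(p,"w3.png")
s=state();print(s["ee_pos"],s["tcp_rot"],s["width"])
zb=s["ee_pos"][2]-.02
for n,lo,hi,z in [("blue",(105,120,60),(125,255,255),.008),("green",(55,60,50),(85,255,255),.008),("yellow",(20,150,120),(30,255,255),.008),("bristle",(10,60,150),(20,160,255),zb+.014)]:
    for m,c,st in seg(p,lo,hi): print(n,st.tolist(),rect(p,m,z))
row(.646,-.122,.05,-9.4);row(.646,-.122,.028,-9.4)
```

```text
[ 0.64603915 -0.12173375  0.14038744] [-1.79974944e+02 -1.40596032e-02 -9.44144362e+00] 0.019738495961954143
blue [222, 190, 69, 94, 4151] (array([ 0.638 , -0.1738]), [65, 97], 80.5)
blue [240, 319, 32, 39, 1222] (array([ 0.6186, -0.2852]), [33, 47], 80.5)
green [382, 74, 130, 199, 22573] (array([ 0.8251, -0.1477]), [116, 175], -90.0)
green [144, 83, 75, 168, 8798] (array([ 0.5801, -0.0974]), [66, 157], 80.6)
yellow [68, 113, 79, 139, 8093] (array([ 0.5099, -0.099 ]), [67, 132], 80.3)
yellow [328, 352, 55, 12, 386] (array([ 0.7196, -0.3264]), [14, 58], -9.5)
bristle [211, 66, 88, 84, 318] (array([ 0.6576, -0.0536]), [41, 44], -9.5)
row [-0.0, -0.0, -0.0] [-0.0, 0.03, 9.04] rows 1.4
row [-0.0, -0.0, -0.0] [-0.0, 0.03, 11.24] rows 1.8
```

View pics/w3.png

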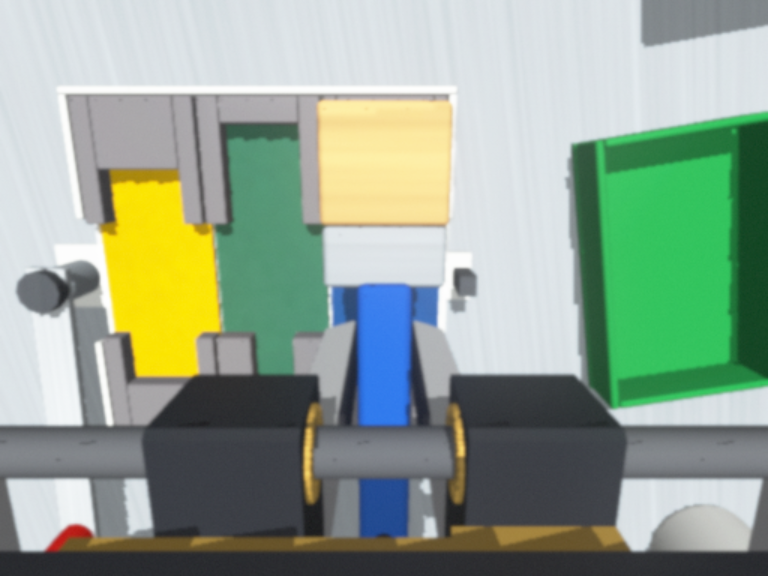

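The brush is held straight over its pocket, bristles over the wide bay, with the head centred at (385,160). Lower and release with a limited opening.

carry_out([
  [0,0,0,0,0,4,1],
  [0,0,0,0,0,8,1],
  [0,0,0,0,0,9.5,1],
  [0,0,0,0,0,10.5,1],
  [0,0,0,0,0,11.1,1],
  [0,0,0,0,0,11.1,1],
  [0,0,0,0,0,11.1,0.6],
  [0,0,0,0,0,11.1,0.6],
  [0,0,0,0,0,11.1,0.6],
  [0,0,0,0,0,11.1,0.6],
])

```text
t: 10.82
ee_pos: [0.6462, -0.1217, 0.0296]
tcp_rot: [-180.0, -0.0, -9.4]
force: [0.1, 0.9, 0.7]
width: 0.0376
```

carry_out([
  [0,0,0,0,0,-3,0.6],
  [0,0,0,0,0,-9,0.4],
  [0,0,0,0,0,-11,0],
])

```text
t: 11.2
ee_pos: [0.6483, -0.1223, 0.145]
tcp_rot: [180.0, -0.5, -9.4]
force: [0.0, 0.5, -1.2]
width: 0.0542
```

Run:
```python
from h import *
p=get_image("wrist");save(p,"w4.png")
s=state();print(s["ee_pos"],s["tcp_rot"],s["width"])
for m,c,st in seg(p,(10,60,150),(20,160,255)): print("bristle",st.tolist(),rect(p,m,.022))
row(.556,.287,.14,-82.4);row(.556,.287,.02,-82.4)
```

```text
[ 0.64865037 -0.1224431   0.14630512] [179.96193002  -0.61400374  -9.43808479] 0.058349380994613474
bristle [227, 84, 53, 50, 195] (array([ 0.6589, -0.0538]), [41, 44], -9.4)
row [-0.4, -0.6, 73.0] [-15.86, -38.87, 0.43] rows 6.8
row [-0.4, -0.6, 73.0] [-15.99, -38.88, 12.43] rows 6.8
```

carry_out([
  [-0.4,-0.6,73,-15.9,-38.9,0.4,0],
  [-0.4,-0.6,73,-15.9,-38.9,0.4,0],
  [-0.4,-0.6,73,-15.9,-38.9,0.4,0],
  [-0.4,-0.6,73,-15.9,-38.9,0.4,0],
  [-0.4,-0.6,73,-15.9,-38.9,0.4,0],
  [-0.4,-0.6,73,-15.9,-38.9,0.4,0],
  [-0.4,-0.6,73,-15.9,-38.9,0.4,0],
  [-0.4,-0.6,73,-15.9,-38.9,0.4,0],
  [-0.4,-0.6,73,-15.9,-38.9,0.4,0],
  [-0.4,-0.6,73,-15.9,-38.9,0.4,0],
])

```text
t: 12.5
ee_pos: [0.5559, 0.2857, 0.1396]
tcp_rot: [179.9, -0.0, -82.5]
force: [-0.0, -0.3, -0.1]
width: 0.0939
```

Run:
```python
from h import *
p=get_image("wrist");save(p,"w5.png")
s=state();print(s["ee_pos"],s["tcp_rot"],s["width"])
for m,c,st in seg(p,(55,120,50),(80,255,255)): print(st.tolist(),rect(p,m,.016))
for m,c,st in seg(p,(0,0,40),(180,110,105)): print("dark",st.tolist(),rect(p,m,.005))
for q in landmark_of(p,"spatula_tip")[:2]+landmark_of(p,"spatula")[:2]:
    u=px(q);print(round(q["confidence"],2),u.round(0),atz(p,u,.003)[:2].round(4))
row(.556,.287,.02,-82.4)
```

```text
[0.5561005  0.28570079 0.13990456] [ 1.79907168e+02 -1.81649712e-02 -8.25422011e+01] 0.09384963123219418
[244, 156, 20, 115, 1964] (array([0.5293, 0.2836]), [16, 111], 8.7)
dark [476, 69, 36, 9, 216] (array([0.6815, 0.0937]), [6, 31], -78.3)
dark [235, 93, 37, 64, 1388] (array([0.61  , 0.2952]), [32, 56], 9.6)
dark [0, 216, 512, 160, 17068] (array([0.4369, 0.2721]), [183, 506], -84.6)
dark [0, 285, 23, 53, 658] (array([0.3889, 0.522 ]), [20, 62], 4.3)
dark [489, 285, 23, 57, 1063] (array([0.4509, 0.0144]), [23, 71], 18.2)
dark [170, 332, 45, 26, 441] (array([0.3755, 0.3294]), [22, 46], 78.1)
0.82 [255.  92.] [0.6392 0.2976]
row [0.1, 0.0, -0.1] [-0.11, -0.01, 12.03] rows 1.9
```

carry_out([
  [0,0,-1,-0.1,0,4,0],
  [0,0,-1,-0.1,0,8,0],
  [0,0,-1,-0.1,0,11,0],
  [0,0,-1,-0.1,0,12,0.5],
  [0,0,-1,-0.1,0,12,1],
  [0,0,-1,-0.1,0,12,1],
  [0,0,-1,-0.1,0,12,1],
  [0,0,-1,-0.1,0,12,1],
  [0,0,-1,-0.1,0,12,1],
  [0,0,-1,-0.1,0,12,1],
  [0,0,-1,-0.1,0,12,1],
  [0,0,-1,-0.1,0,12,1],
])

```text
t: 14.15
ee_pos: [0.5559, 0.287, 0.0202]
tcp_rot: [179.9, 0.0, -81.5]
force: [0.4, 0.9, 0.8]
width: 0.0178
```

carry_out([
  [0,0,0,0,0,0,1],
  [0,0,0,0,0,0,1],
  [0,0,0,0,0,-6,1],
  [0,0,0,0,0,-12,1],
  [0,0,0,0,0,-12,1],
])

```text
t: 14.78
ee_pos: [0.5595, 0.2884, 0.1478]
tcp_rot: [-179.3, 0.2, -81.5]
force: [0.1, 1.1, -0.8]
width: 0.0179
```

Run:
```python
from h import *
print(state()["width"],state()["ee_pos"])
row(.578,-.1105,.14,-9.4)
```

```text
0.0178514452360559 [0.55952215 0.28842216 0.14777543]
row [-0.7, -0.3, -72.1] [39.73, 4.05, 0.59] rows 6.7
```

carry_out([
  [-0.7,-0.3,-72.1,39.7,4,0.6,1],
  [-0.7,-0.3,-72.1,39.7,4,0.6,1],
  [-0.7,-0.3,-72.1,39.7,4,0.6,1],
  [-0.7,-0.3,-72.1,39.7,4,0.6,1],
  [-0.7,-0.3,-72.1,39.7,4,0.6,1],
  [-0.7,-0.3,-72.1,39.7,4,0.6,1],
  [-0.7,-0.3,-72.1,39.7,4,0.6,1],
  [-0.7,-0.3,-72.1,39.7,4,0.6,1],
  [-0.7,-0.3,-72.1,39.7,4,0.6,1],
  [-0.7,-0.3,-72.1,39.7,4,0.6,1],
])

```text
t: 16.02
ee_pos: [0.5781, -0.1086, 0.1393]
tcp_rot: [-179.9, 0.1, -9.4]
force: [0.1, 0.5, -0.9]
width: 0.0179
```

Run:
```python
from h import *
p=get_image("wrist");save(p,"w6.png")
s=state();print(s["ee_pos"],s["tcp_rot"],s["width"])
zb=s["ee_pos"][2]-.02
for m,c,st in seg(p,(0,0,40),(180,110,105)): print("dark",st.tolist(),rect(p,m,zb+.005))
for m,c,st in seg(p,(10,60,150),(20,160,255)): print("bristle",st.tolist(),rect(p,m,.022))
row(.578,-.1105,.028,-9.4)
```

```text
[ 0.57825533 -0.10861935  0.13954593] [-1.79948490e+02  5.23284737e-02 -9.36198656e+00] 0.017774831840746522
dark [364, 78, 9, 73, 224] (array([ 0.6481, -0.0534]), [3, 37], 82.1)
dark [458, 100, 6, 161, 190] (array([ 0.6958, -0.1001]), [1, 93], -89.5)
dark [110, 183, 28, 24, 228] (array([ 0.5105, -0.0732]), [14, 14], 6.0)
dark [376, 182, 15, 16, 153] (array([ 0.6523, -0.0952]), [8, 8], 63.5)
dark [215, 217, 85, 84, 1396] (array([ 0.5804, -0.1254]), [50, 52], -18.4)
dark [0, 226, 279, 133, 11717] (array([ 0.5025, -0.1498]), [97, 150], 11.9)
dark [283, 226, 229, 133, 10934] (array([ 0.6563, -0.1598]), [87, 139], -4.5)
dark [0, 317, 512, 67, 9302] (array([ 0.5647, -0.1889]), [50, 337], -9.3)
bristle [311, 86, 57, 51, 280] (array([ 0.6579, -0.0535]), [41, 46], -9.4)
row [-0.1, 0.1, 0.0] [0.02, 0.2, 11.15] rows 1.8
```

View pics/w6.png

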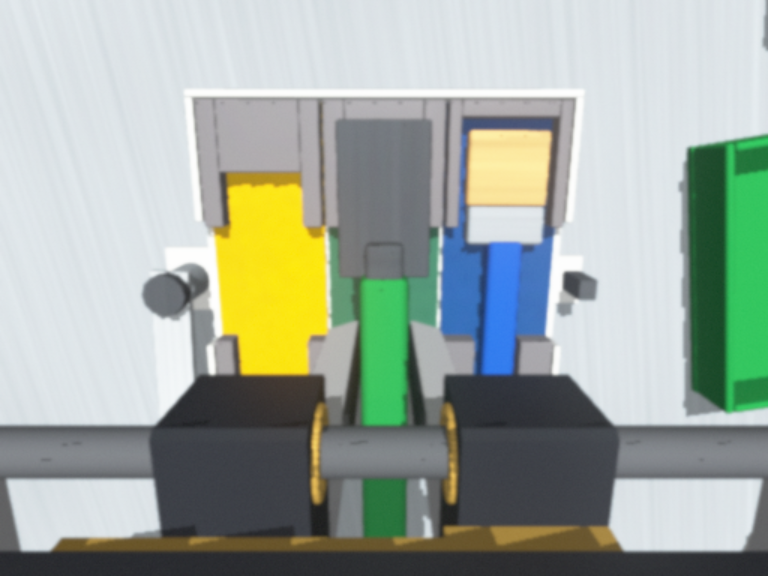

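The brush sits flat in the blue pocket. The spatula is straight above green, blade to the wide side, with its tip at (384,120). Lower.

carry_out([
  [0,0,0,0,0.2,4,1],
  [0,0,0,0,0.2,8,1],
  [0,0,0,0,0.2,9.5,1],
  [0,0,0,0,0.2,10.5,1],
  [0,0,0,0,0.2,11,1],
  [0,0,0,0,0.2,11,1],
  [0,0,0,0,0.2,11,0.6],
  [0,0,0,0,0.2,11,0.6],
  [0,0,0,0,0.2,11,0.6],
  [0,0,0,0,0.2,11,0.6],
])

```text
t: 17.32
ee_pos: [0.578, -0.1105, 0.0298]
tcp_rot: [-180.0, 0.0, -9.4]
force: [-0.5, 0.4, 0.4]
width: 0.0377
```

carry_out([
  [0,0,0,0,0,-3,0.6],
  [0,0,0,0,0,-9,0.4],
  [0,0,0,0,0,-11,0],
])

```text
t: 17.7
ee_pos: [0.5801, -0.1112, 0.1447]
tcp_rot: [180.0, -0.4, -9.4]
force: [0.0, -0.4, -0.3]
width: 0.054
```

Run:
```python
from h import *
p=get_image("wrist");save(p,"w7.png")
s=state();print(s["ee_pos"],s["tcp_rot"],s["width"])
row(.512,.403,.14,-94.4)
```

```text
[ 0.5807199  -0.11142411  0.14635462] [179.97832858  -0.55497609  -9.36082373] 0.05793898957890831
row [-0.4, -0.5, 85.0] [-15.15, -49.64, 0.47] rows 7.9
```

carry_out([
  [-0.4,-0.5,85,-15.1,-49.6,0.5,0],
  [-0.4,-0.5,85,-15.1,-49.6,0.5,0],
  [-0.4,-0.5,85,-15.1,-49.6,0.5,0],
  [-0.4,-0.5,85,-15.1,-49.6,0.5,0],
  [-0.4,-0.5,85,-15.1,-49.6,0.5,0],
  [-0.4,-0.5,85,-15.1,-49.6,0.5,0],
  [-0.4,-0.5,85,-15.1,-49.6,0.5,0],
  [-0.4,-0.5,85,-15.1,-49.6,0.5,0],
  [-0.4,-0.5,85,-15.1,-49.6,0.5,0],
  [-0.4,-0.5,85,-15.1,-49.6,0.5,0],
  [-0.4,-0.5,85,-15.1,-49.6,0.5,0],
])

```text
t: 19.12
ee_pos: [0.5122, 0.4019, 0.1385]
tcp_rot: [179.9, -0.1, -94.3]
force: [0.2, -0.6, -0.5]
width: 0.094
```

Run:
```python
from h import *
p=get_image("wrist");save(p,"w8.png")
s=state();print(s["ee_pos"],s["tcp_rot"],s["width"])
for m,c,st in seg(p,(20,150,120),(30,255,255)): print(st.tolist(),rect(p,m,.008))
for q in landmark_of(p,"bracket")[:2]:
    u=px(q);print(round(q["confidence"],2),u.round(0),atz(p,u,.0)[:2].round(4))
row(.512,.403,.0195,-94.4)
```

```text
[0.51253818 0.40133724 0.13897351] [ 1.79932734e+02 -5.83750480e-02 -9.43939361e+01] 0.09406846103153448
[235, 121, 39, 124, 3924] (array([0.5128, 0.4037]), [35, 117], -4.4)
0.97 [252. 182.] [0.5148 0.4054]
row [0.1, -0.0, -0.0] [-0.19, 0.08, 11.98] rows 1.9
```

carry_out([
  [0,0,0,-0.25,0,4,0],
  [0,0,0,-0.25,0,8,0],
  [0,0,0,-0.25,0,11,0],
  [0,0,0,-0.25,0,12,0.3],
  [0,0,0,-0.25,0,12,1],
  [0,0,0,-0.25,0,12,1],
  [0,0,0,-0.25,0,12,1],
  [0,0,0,-0.25,0,12,1],
  [0,0,0,-0.25,0,12,1],
  [0,0,0,-0.25,0,12,1],
  [0,0,0,-0.25,0,12,1],
], squeeze=30)

```text
t: 20.6
ee_pos: [0.5129, 0.4036, 0.0194]
tcp_rot: [180.0, -0.0, -94.4]
force: [-0.1, -0.5, 0.9]
width: 0.0354
```

carry_out([
  [0,0,0,0,0,-6,1],
  [0,0,0,0,0,-12,1],
  [0,0,0,0,0,-12,1],
])

```text
t: 20.98
ee_pos: [0.5161, 0.4058, 0.1473]
tcp_rot: [-179.4, 0.5, -94.4]
force: [0.1, -0.0, -0.0]
width: 0.0352
```

Run:
```python
from h import *
print(state()["width"],state()["ee_pos"])
row(.5093,-.099,.14,-9.4)
```

```text
0.03524016016974335 [0.51606919 0.40576096 0.14727103]
row [-0.8, -0.1, -85.0] [50.38, -3.21, 0.36] rows 8.1
```

carry_out([
  [-0.8,-0.1,-85,50.4,-3.2,0.4,1],
  [-0.8,-0.1,-85,50.4,-3.2,0.4,1],
  [-0.8,-0.1,-85,50.4,-3.2,0.4,1],
  [-0.8,-0.1,-85,50.4,-3.2,0.4,1],
  [-0.8,-0.1,-85,50.4,-3.2,0.4,1],
  [-0.8,-0.1,-85,50.4,-3.2,0.4,1],
  [-0.8,-0.1,-85,50.4,-3.2,0.4,1],
  [-0.8,-0.1,-85,50.4,-3.2,0.4,1],
  [-0.8,-0.1,-85,50.4,-3.2,0.4,1],
  [-0.8,-0.1,-85,50.4,-3.2,0.4,1],
  [-0.8,-0.1,-85,50.4,-3.2,0.4,1],
])

```text
t: 22.35
ee_pos: [0.5085, -0.0985, 0.1383]
tcp_rot: [-179.9, 0.1, -9.5]
force: [0.1, 0.3, -1.0]
width: 0.0351
```

Run:
```python
from h import *
p=get_image("wrist");save(p,"w9.png")
s=state();print(s["ee_pos"],s["tcp_rot"],s["width"])
row(.5093,-.099,.0275,-9.4)
```

```text
[ 0.50873917 -0.09811496  0.13861116] [-1.79915978e+02  1.05041042e-01 -9.40392663e+00] 0.03550822023400036
row [-0.1, 0.1, -0.0] [0.09, 0.09, 11.11] rows 1.8
```

View pics/w9.png

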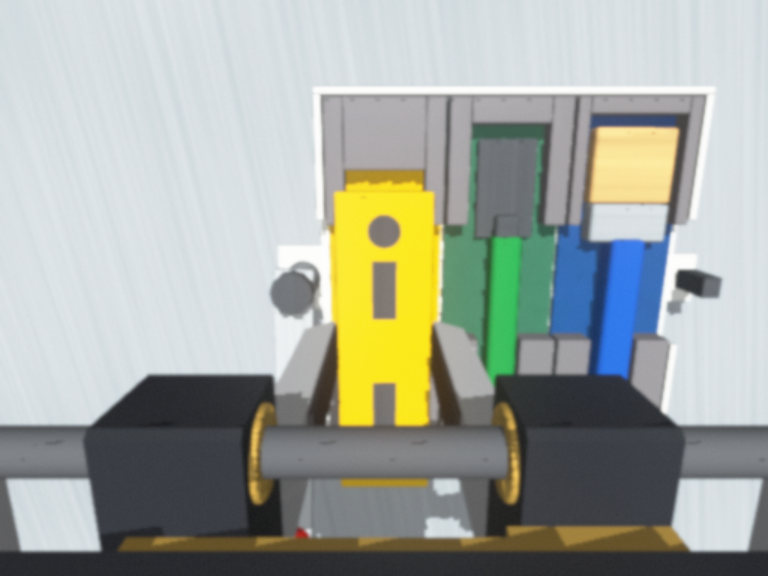

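Spatula and brush both lie in their pockets; the bracket is over the yellow one. The pivot post at (292,290) is close to the left finger, so I'll keep the opening small.

carry_out([
  [0,0,0,0.1,0.1,4,1],
  [0,0,0,0.1,0.1,8,1],
  [0,0,0,0.1,0.1,9.5,1],
  [0,0,0,0.1,0.1,10.5,1],
  [0,0,0,0.1,0.1,11,1],
  [0,0,0,0.1,0.1,11,1],
  [0,0,0,0.1,0.1,11,0.55],
  [0,0,0,0.1,0.1,11,0.55],
  [0,0,0,0.1,0.1,11,0.55],
  [0,0,0,0.1,0.1,11,0.55],
])

```text
t: 23.65
ee_pos: [0.5095, -0.0991, 0.0288]
tcp_rot: [-179.9, 0.1, -9.4]
force: [-0.5, 0.2, 0.6]
width: 0.0428
```

carry_out([
  [0,0,0,0,0,-3,0.55],
  [0,0,0,0,0,-9,0.55],
  [0,0,0,0,0,-15,0.6],
  [0,0,0,0,0,-21,0.8],
  [0,0,0,0,0,-21,1],
])

```text
t: 24.28
ee_pos: [0.5124, -0.1003, 0.2458]
tcp_rot: [180.0, -0.7, -9.4]
force: [0.4, -0.3, -0.4]
width: 0.0209
```

Run:
```python
from h import *
p=get_image("wrist");save(p,"w10.png")
s=state();print(s["ee_pos"],s["tcp_rot"],s["width"])
for m,c,st in seg(p,(20,150,120),(30,255,255)): print("y",st.tolist(),rect(p,m,.016))
for m,c,st in seg(p,(55,120,50),(80,255,255)): print("g",st.tolist(),rect(p,m,.024))
for m,c,st in seg(p,(10,60,150),(20,160,255)): print("bristle",st.tolist(),rect(p,m,.022))
```

```text
[ 0.51099788 -0.09985073  0.24195179] [-179.97048465   -0.28360589   -9.4076238 ] 0.017085289593057718
y [224, 112, 54, 104, 4220] (array([ 0.5094, -0.0975]), [64, 128], 80.5)
y [200, 274, 7, 62, 226] (array([ 0.4126, -0.2772]), [8, 94], 78.5)
y [340, 352, 50, 11, 332] (array([ 0.6233, -0.3992]), [17, 70], -10.0)
g [457, 91, 55, 138, 6990] (array([ 0.7884, -0.1422]), [65, 165], -88.8)
g [300, 144, 18, 90, 1352] (array([ 0.574 , -0.1379]), [19, 112], 80.8)
bristle [349, 90, 42, 38, 249] (array([ 0.6573, -0.0536]), [42, 46], -9.5)
```

View pics/w10.png

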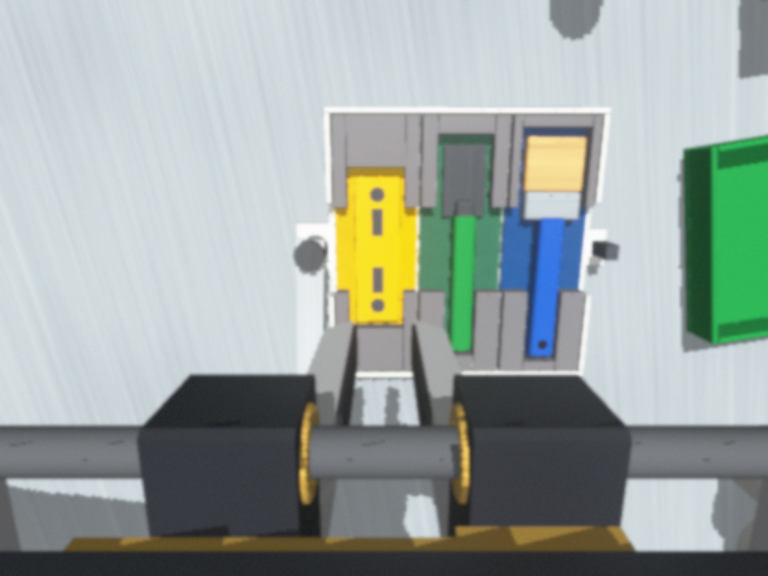

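All three tools lie in their pockets. Now locate the knob by triangulating the red blob from the scene and side cameras.

Run:
```python
from h import *
A=[];b=[]
for c in("scene","side"):
    p=get_image(c);save(p,c+"1.png")
    for lo,hi in [((0,150,90),(6,255,255)),((174,150,90),(180,255,255))]:
      for m,ce,st in seg(p,lo,hi,15):
        X=atz(p,ce,.0555)
        if abs(X[0]-.43)<.06 and abs(X[1]+.25)<.06:
            print(c,ce.round(1),st.tolist(),X.round(4)); o,d=ray(p,ce);d/=np.linalg.norm(d);P=np.eye(3)-np.outer(d,d);A.append(P);b.append(P@o)
    for q in landmark_of(p,"bar_knob")[:1]+landmark_of(p,"bar_pivot")[:1]: print(q["confidence"],px(q),atz(p,px(q),.062).round(3),atz(p,px(q),.032).round(3))
print("tri",np.linalg.lstsq(np.vstack(A),np.hstack(b),rcond=None)[0].round(4))
row(.430,-.251,.13,-11)
```

```text
scene [236.6 161.9] [235, 160, 4, 5, 17] [ 0.4345 -0.2351  0.0555]
0.83 [236.1856 157.0176] [ 0.419 -0.257  0.062] [ 0.384 -0.301  0.032]
0.59 [258.4064 180.9024] [ 0.47  -0.068  0.062] [ 0.438 -0.106  0.032]
side [275.5 252.4] [273, 247, 6, 12, 69] [ 0.4231 -0.2512  0.0555]
0.89 [276.5824 247.7952] [ 0.431 -0.242  0.062] [ 0.446 -0.217  0.032]
0.77 [259.584  222.1056] [ 0.437 -0.126  0.062] [ 0.451 -0.097  0.032]
tri [ 0.4265 -0.2454  0.0484]
row [-0.1, 0.3, 1.6] [-5.24, 16.28, 10.65] rows 2.6
```

carry_out([
  [0,0,1.6,-5.2,23,4,0],
  [0,0,1.6,-5.2,23,4,0],
  [0,0,1.6,-5.2,23,4,0],
  [0,0,1.6,-5.2,23,4,0],
  [0,0,1.6,-5.2,23,4,0],
  [0,0,1.6,-5.2,23,4,0],
  [0,0,1.6,-5.2,23,4,0],
])

```text
t: 25.5
ee_pos: [0.4205, -0.3163, 0.1965]
tcp_rot: [-179.9, 0.3, -10.9]
force: [-0.1, -0.2, 0.1]
width: 0.0668
```

Run:
```python
from h import *
p=get_image("wrist");save(p,"w11.png")
s=state();print(s["ee_pos"],s["tcp_rot"],s["width"])
for lo,hi in [((0,150,90),(6,255,255)),((174,150,90),(180,255,255))]:
    for m,ce,st in seg(p,lo,hi,30): print(ce,st.tolist(),rect(p,m,.073),atz(p,ce,.065))
for q in landmark_of(p,"bar_knob")[:1]+landmark_of(p,"bar_pivot")[:1]: print(q["confidence"],px(q),atz(p,px(q),.062).round(3),atz(p,px(q),.032).round(3))
```

```text
[ 0.42055095 -0.31637887  0.19668085] [-179.89502787    0.29657801  -10.88569367] 0.0709577917507064
[246.73849879 115.01937046] [236, 104, 23, 23, 413] (array([ 0.425 , -0.2516]), [18, 19], -10.9) [ 0.42450971 -0.25152852  0.065     ]
0.68 [246.2208 113.5104] [ 0.424 -0.25   0.062] [ 0.423 -0.25   0.032]
```

View pics/w11.png

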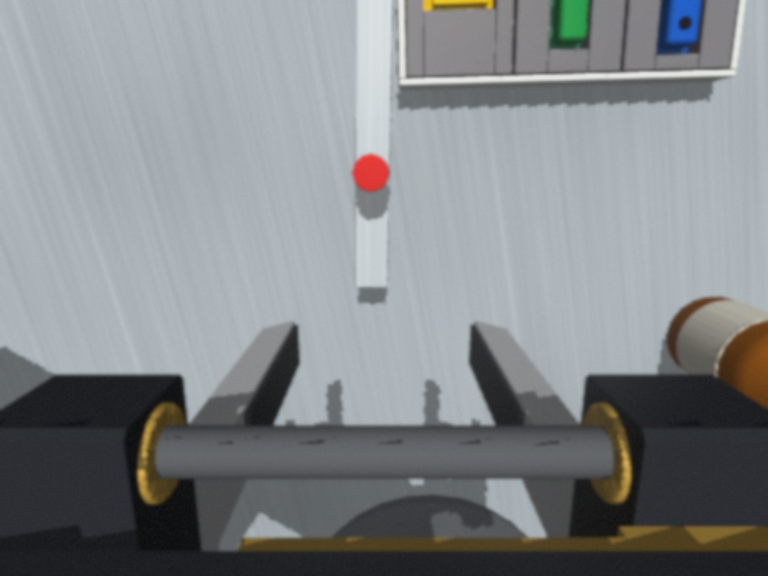

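```bash
python3 -c "
from h import *
row(.425,-.2515,.13,-11.8)
row(.425,-.2515,.06,-11.8)"
```

```text
row [-0.1, 0.3, 0.9] [-0.75, -6.46, 6.69] rows 1.1
row [-0.1, 0.3, 0.9] [-0.72, -6.45, 13.69] rows 2.2
```

carry_out([
  [0,0.3,0.9,-0.7,-6.5,6.7,0.3],
  [0,0.3,0.9,-0.7,-6.5,6.7,0.4],
  [0,0.3,0.9,-0.7,-6.5,6.7,0.4],
  [0,0.3,0.9,-0.7,-6.5,9,0.4],
  [0,0.3,0.9,-0.7,-6.5,12,0.4],
  [0,0.3,0.9,-0.7,-6.5,13.7,0.4],
  [0,0.3,0.9,-0.7,-6.5,13.7,0.68],
  [0,0.3,0.9,-0.7,-6.5,13.7,0.68],
  [0,0.3,0.9,-0.7,-6.5,13.7,0.68],
  [0,0.3,0.9,-0.7,-6.5,13.7,0.68],
], squeeze=5)

```text
t: 26.9
ee_pos: [0.4257, -0.2514, 0.0608]
tcp_rot: [-180.0, -0.1, -11.8]
force: [0.0, -0.4, 1.1]
width: 0.0303
```

```bash
cat > arc.py <<'E'
from h import *
import sys
piv=np.array([.4586,-.0904]);s=state();r0=R.from_euler("xyz",s["tcp_rot"],degrees=True)
print(s["ee_pos"],s["tcp_rot"],s["force"],s["width"])
for q in map(float,sys.argv[1:]):
    th=-9.4-q;x=piv+.165*np.array([np.cos(np.radians(th)),np.sin(np.radians(th))])
    rv=(r0.inv()*R.from_euler("xyz",[180,0,th+90],degrees=True)).as_rotvec(degrees=True)
    print(q,rv.round(1),(r0.inv().apply(np.r_[x,.06]-s["ee_pos"])*100).round(2))
E
python3 arc.py 86 79 72 65 58 51 46
```

```text
[ 0.4257372  -0.25142855  0.06081097] [-1.79953523e+02 -9.48480386e-02 -1.17893377e+01] [ 0.03829202 -0.40281837  1.12297916] 0.030250369007360334
86.0 [-0.  -0.1 -6.4] [ 1.76 -0.04  0.08]
79.0 [ -0.   -0.1 -13.4] [ 3.75 -0.38  0.09]
72.0 [ -0.   -0.1 -20.4] [ 5.68 -0.97  0.09]
65.0 [ -0.   -0.1 -27.4] [ 7.52 -1.78  0.09]
58.0 [ -0.   -0.1 -34.4] [ 9.25 -2.82  0.1 ]
51.0 [ -0.   -0.1 -41.4] [10.84 -4.06  0.1 ]
46.0 [ -0.   -0.1 -46.4] [11.87 -5.05  0.1 ]
```

carry_out([
  [0,0,-6.4,1.8,0,0.1,0.68],
  [0,0,-13.4,3.7,-0.4,0.1,0.68],
  [0,0,-20.4,5.7,-1,0.1,0.68],
  [0,0,-27.4,7.5,-1.8,0.1,0.68],
  [0,0,-34.4,9.2,-2.8,0.1,0.68],
  [0,0,-41.4,10.8,-4.1,0.1,0.68],
  [0,0,-46.4,11.9,-5,0.1,0.68],
  [0,0,-46.4,11.9,-5,0.1,0.68],
])

```text
t: 27.9
ee_pos: [0.5531, -0.2264, 0.0602]
tcp_rot: [179.9, -0.1, 34.6]
force: [-0.2, -0.1, 0.2]
width: 0.0301
```

```bash
python3 arc.py 40 33 26 19 12 6 2 0
```

```text
[ 0.55311719 -0.22640796  0.06018167] [ 1.79943103e+02 -1.11259318e-01  3.46256838e+01] [-0.21030992 -0.099923    0.18630081] 0.03006077214333331
40.0 [ 0.1 -0.1 -6. ] [ 1.67 -0.15  0.02]
33.0 [  0.1  -0.1 -13. ] [ 3.65 -0.48  0.02]
26.0 [  0.1  -0.1 -20. ] [ 5.59 -1.06  0.03]
19.0 [  0.1  -0.1 -27. ] [ 7.43 -1.86  0.03]
12.0 [  0.1  -0.1 -34. ] [ 9.17 -2.88  0.03]
6.0 [  0.1  -0.1 -40. ] [10.55 -3.92  0.03]
2.0 [  0.1  -0.1 -44. ] [11.41 -4.69  0.04]
0.0 [  0.1  -0.1 -46. ] [11.81 -5.1   0.04]
```

carry_out([
  [0,0,-6,1.7,-0.1,0,0.68],
  [0,0,-13,3.6,-0.5,0,0.68],
  [0,0,-20,5.6,-1.1,0,0.68],
  [0,0,-27,7.4,-1.9,0,0.68],
  [0,0,-34,9.2,-2.9,0,0.68],
  [0,0,-40,10.5,-3.9,0,0.68],
  [0,0,-44,11.4,-4.7,0,0.68],
  [0,0,-46,11.8,-5.1,0,0.68],
  [0,0,-46,11.8,-5.1,0,0.68],
])

```text
t: 29.02
ee_pos: [0.621, -0.1175, 0.0605]
tcp_rot: [179.9, -0.0, 80.6]
force: [0.2, -0.4, -0.4]
width: 0.0298
```

```bash
python3 arc.py 0 -2
```

```text
[ 0.62099319 -0.11747588  0.06049735] [ 1.79884181e+02 -3.32108743e-02  8.05647909e+01] [ 0.21952514 -0.36869804 -0.38797557] 0.02977285464641565
0.0 [ 0.1 -0.  -0. ] [0.02 0.04 0.05]
-2.0 [ 0.1 -0.  -2. ] [0.59 0.03 0.05]
```

carry_out([
  [0,0,0,0.2,0,0,0.68],
  [0,0,0,0.4,0,0,0.68],
  [0,0,0,0.5,0,0,0.68],
  [0,0,0,0.5,0,0,0.68],
])

```text
t: 29.52
ee_pos: [0.6218, -0.1131, 0.0606]
tcp_rot: [179.9, 0.0, 80.5]
force: [0.4, -2.1, -0.7]
width: 0.0298
```

The −2 N along y is the stop reacting. Back off, raise and look.

carry_out([
  [0,0,0,-0.3,0,0,0.6],
  [0,0,0,-0.3,0,0,0.5],
  [0,0,0,-0.3,0,0,0.5],
  [0,0,0,-0.3,0,-4,0.5],
  [0,0,0,-0.3,0,-9,0.5],
  [0,0,0,-10,5,-16,0.5],
  [0,0,0,-10,5,-20,0.5],
  [0,0,0,-10,5,-20,0.5],
  [0,0,0,-10,5,-20,0.5],
])

```text
t: 30.65
ee_pos: [0.6552, -0.2214, 0.2634]
tcp_rot: [179.6, 0.1, 80.4]
force: [-0.3, 0.4, -0.5]
width: 0.047
```

Run:
```python
from h import *
p=get_image("wrist");save(p,"w12.png")
s=state();print(s["ee_pos"],s["tcp_rot"],s["force"])
for lo,hi in [((0,150,90),(6,255,255)),((174,150,90),(180,255,255))]:
    for m,ce,st in seg(p,lo,hi,30):
        X=atz(p,ce,.065);d=X[:2]-[.4586,-.0904];print(st.tolist(),X,np.linalg.norm(d),"q",np.radians(-9.4)-np.arctan2(d[1],d[0]))
p=get_image("side");save(p,"side2.png")
```

```text
[ 0.65450641 -0.21994874  0.26092693] [ 1.79809695e+02 -4.16010079e-03  8.05092823e+01] [-0.56839471  0.14550343 -0.40541567]
[336, 116, 19, 19, 288] [ 0.62132753 -0.11683521  0.065     ] 0.16486075427605257 q -0.0030170393002755536
[38, 199, 37, 30, 838] [ 0.66682359 -0.46083044  0.065     ] 0.4249420770469641 q 0.8946403128775391
```

View pics/w12.png

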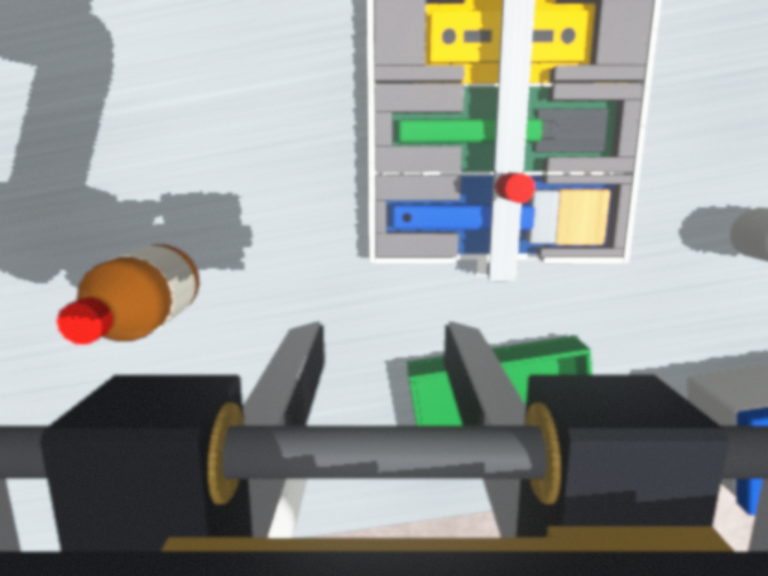

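View pics/side2.png

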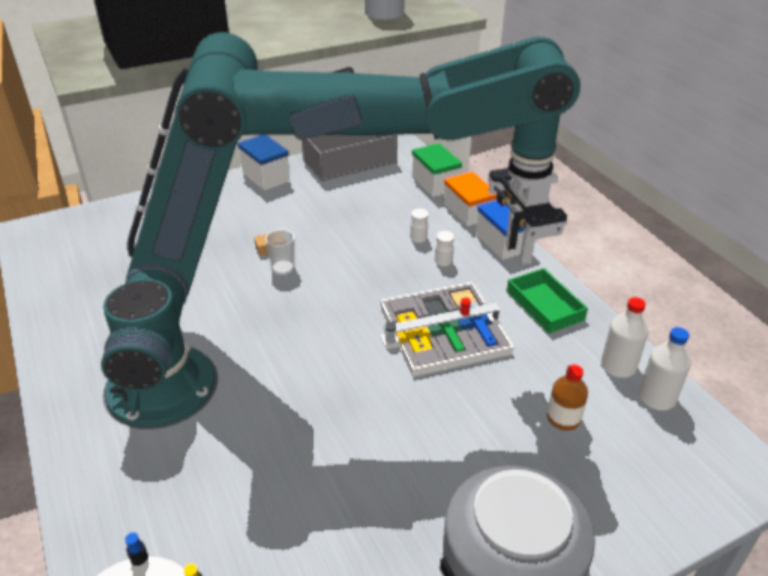

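The bar lies straight across the tray with its end at the stop and the knob at (515,187), giving q≈0. All tools are flat in their pockets and the bystanders look unmoved. Handing in.

```bash
python3 -c "
from h import *
print(finish_job(),state()['t'])"
```

```text
the job is handed in; nothing more can be done
the job is handed in; nothing more can be done
```

The tray is packed and handed in at about 31 s of the 72 s allowed. The brush, spatula and bracket are each in their own pocket, with the brush head and spatula blade in the wide bays. I then swung the bar home by its knob until it met the stop, which pushed back with about 2 N.

**Bar:** the last wrist picture put it at about 0.00 rad (limit 0.10), with the knob 165 mm from the pivot as specified.

**Tools:** measured after release, the brush and spatula were within about 2 mm of their pocket centres. The bracket's measurement merged with the yellow pocket floor, so I checked it only by eye and by where I released it; it looked centred and straight.

**Bystanders:** the jars, beaker, box and bottle looked unmoved in the last pictures; I did not measure them again.

**Disagreement:** the first knob positions from the scene and side cameras differed by about 1 cm, so I used a closer wrist view instead.

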